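# Set the cooling-water gate valve one true turn open

### The arm

A 6-joint arm with a two-finger parallel gripper is mounted at the origin on the work surface. World frame = base frame: x ahead of the robot, y to its left, z up, the work surface at z = 0. Lengths are in m, angles in rad, forces in N, time in s.
With the tool pointing down it reaches from about 0.35 to 0.925 m from the base axis. Payload 6.4 kg.
Tool frame: the origin (TCP) lies on the centre line of the jaws, within the pads' length; the fingertips stand 14 mm ahead of it and the grasp point (between the pads) lies 5 mm behind it; z points along the fingers, y is the direction in which the jaws open and shut (so a half turn about z gives the same grasp; the last joint's range is limited). The gripper opens to 85 mm and grips with 20 to 120 N. Pads are 22 mm wide; open, the fingers measure 114 mm over their backs; the gripper's body (76 mm by 85 mm) begins 54 mm behind the grasp point. The pads swing forward as they close: fully open they stand 13 mm farther back than shut.
Start: joints at [1.052, 0.245, 1.558, -0, 1.339, -0.174], TCP at [0.22, 0.612, 0.245] pointing down, gripper open.
Joint ranges: [-3.13, 3.13], [-1.02, 2.26], [0.13, 2.54], [-0.95, 4.09], [0.21, 2.88], [-2.74, 2.74]. Speed limits (rad/s): [2.57, 2.57, 3.14, 3.14, 3.14, 3.14].

### API

Orientations are given as a unit quaternion [w, x, y, z].
In Python, from cell import r, imaging gives the robot as it stands. The module is installed in compiled form; this text tells all that it offers. Calls block until the motion is done:
- r.move_to(position, orientation): joint-space move of the TCP to a pose.
- r.line_to(position, max_speed=0.15, ori=None, contact_N=None): straight line of the TCP; ori=None keeps the orientation; max_speed is the mean speed in m/s. With contact_N (N) it stops when the force on the tool has changed by that much, and returns True; else False.
- r.set_joints(angles): joint-space move.
- r.move_gripper(opening, strength=None): finger opening in m; strength is the grip in N (None keeps the last); returns when the fingers have stopped.
- r.sleep(seconds).
- r.solve_ik(position, orientation): joint angles nearest the present ones, or None.
- r.get_state(): the state.
- imaging.read_camera(name): name is "scene" or "top"; returns the picture (480x640x3 uint8, blue, green, red); there is no depth.
- imaging.camera_info(name): a dict with "fov_y" (degrees; the focal length in pixels is half the picture's height over the tangent of half this angle, whatever the lens; pixels are square), "cx", "cy" (the principal point, pixels), "k1" (the pictures are not rectified: a ray, as slopes to the right and down, at radius r is drawn at 1 + k1 r^2 times it, then the intrinsics apply), "rvec" (rotation vector, rad) and "tvec" (3), from world to camera coordinates, as OpenCV has them. Camera axes: x right, y down, z forward; pixel columns grow to the right and rows downward; lengths in m; the calibration is good to about 2 mm. A picture is of the moment at which its call begins. camera_info takes no time and is no camera call.
A pose or a line that the arm cannot do raises r.IKError and nothing moves.
- r.sign_off(): hands the job in, once; it reports no verdict.
The state is a dict: "clock": time; "joint_positions": joint angles; "qvel": joint speeds; "effort": joint torques, N m; "eef_pos": TCP position; "tcp_rot": TCP orientation; "force": force on the tool from outside, world axes, zero at the start; "wrist_torque": the same for the moment, N m; "grip_width": finger opening in m.
Only numpy, scipy, OpenCV 4.12 (cv2) and the standard library are available. Lean on these libraries where they do the work, as an engineer would, in place of code of your own. Each camera call takes 0.05 s, during which the arm holds its last target. There are 200 camera calls.

### The job

On the test stand a worn mould-cooling gate valve stands a little open. With the crank handle on its wheel, gently screw it down (clockwise from above) until it is fully shut on its soft seat without forcing it, then open it (counter-clockwise) by exactly one full turn, counted from where the stem really starts to lift and not from where the wheel starts to move: the wheel has a lot of slack when its direction changes, and how much is unknown. Let go of the handle and leave everything else on the bench as it is.

Things in the scene. Friction and masses are not known exactly. Their poses are not given: they have to be found in the camera images.
- valve: Brass gate valve on an aluminium plate (150 x 230 x 12 mm), fixed to the bench; place and yaw vary. Origin: centre of the plate's underside, below the upright wheel axis, z up, pipe along y. On its soft seat the push needed at the handle climbs above the 10 N of turning by some 2 N per further degree of wheel; 15 to 24 N means shut. More than about 35 N at the handle crushes the seat.
- wheel: Grey three-spoke handwheel. Clockwise from above closes, counter-clockwise opens. First comes slack, in which only the wheel turns (under 1 N sideways at the handle); then worn dogs meet and the stem is driven, at a steady 10 N (6 to 8 N left once stopped). The slack is 0.6 to 2.4 rad, unknown. Let go, all stays put. Origin on the axis 118 mm above the bench, x axis towards the handle.
- wheel_hub (a point): Point on the wheel axis in the middle plane of the rim, 138 mm above the bench. Rim circle radius 60 mm, rim bar 14 mm thick (top 145 mm above the bench; the boss under the handle reaches 147 mm). The stem ends 163 to 166 mm above the bench.
- handle_mid (a point): Middle of the upright crank handle on the rim: black, round, 20 mm diameter, 46 mm tall (148 to 194 mm above the bench), 60 mm from the wheel axis; this point is 171 mm above the bench. It spins freely about its own upright axis, so a gripper can hold it without turning while it goes round the circle. Its angle round the hub at the start is arbitrary.
- stem_tip (a point): Top centre of the bright stem (12 mm diameter) that sticks out of the hub. It lifts 2.0 mm for each turn that really moves it and does not turn with the wheel. Shut, it stands 163.0 mm above the valve's origin; at the start 0.25 to 0.55 mm higher.
- spanner: Steel spanner lying on the bench; bystander, leave alone.
- coupling: Stepped brass hose coupling, 34 mm diameter, 50 mm tall, standing; bystander.
- gasket: Flat black rubber ring, 52 mm outside; bystander.
- grease: White plastic jar with grey cap, 54 mm diameter, 60 mm tall; bystander.
- offcut: Offcut of square aluminium profile, 30 x 140 x 30 mm; bystander.
- driver: Screwdriver lying on the bench; bystander.
- plug: Grey plastic pipe plug, 28 mm diameter, 22 mm tall; bystander.

How it is judged:
By the outcome, as a careful person would: the job done as asked, in the order asked, and still so for the second after the job is handed in, with the robot touching nothing.
It also fails if it takes over 67 s, if anything falls off the work surface, if the arm or the gripper's body presses on something with over 40 N, if the wrist force passes 120 N, or if a joint passes its speed limit or range.

## Working session

There is one attempt and no reset: what is moved stays moved. The work goes in short steps, each a Python script; the robot and the scene stay as the last script left them, time stands still between calls to the robot, and variables do not carry over. Pictures are saved under pics/ and viewed, about 8 in all and at most 12, crops included, and the job is handed in when it is done.

```bash
mkdir -p pics
python3 - <<'E'
from cell import r, imaging
import cv2
for n in("scene","top"):
    cv2.imwrite(f"pics/{n}0.png",imaging.read_camera(n)); print(n,imaging.camera_info(n))
print(r.get_state())
E
```

```text
scene {'fov_y': 44.66999660007826, 'cx': 311.7403636340217, 'cy': 235.82733118827966, 'k1': 0.029823398509098712, 'rvec': array([ 1.90220021,  1.48618055, -0.63460397]), 'tvec': array([-0.11054272, -0.31275534,  1.87309627])}
top {'fov_y': 55.89676793626247, 'cx': 318.1771517156996, 'cy': 238.45230893239142, 'k1': -0.0022360373145932444, 'rvec': array([ 2.17679549, -2.17658362,  0.10749697]), 'tvec': array([-0.0399278 ,  0.61375975,  1.16400052])}
{'clock': 0.1, 'joint_positions': array([ 1.05189485e+00,  2.45760298e-01,  1.55889338e+00,  3.86224612e-07,
        1.33868980e+00, -1.74089672e-01]), 'qvel': array([ 0.00071085, -0.00048567, -0.00282125,  0.00114204, -0.00210092,
        0.00015854]), 'effort': array([ 2.92690329e-04, -4.30669606e+01, -3.27130687e+01, -1.25333627e-04,
        2.74256636e-03, -1.14655882e-05]), 'eef_pos': array([0.21946166, 0.61132607, 0.24427953]), 'tcp_rot': array([-2.97469054e-04,  1.71553054e-01,  9.85174494e-01, -8.23318828e-04]), 'force': array([-1.23567434,  0.11056763, -1.05475432]), 'wrist_torque': array([-0.02576342, -0.04223164,  0.01215311]), 'grip_width': 0.08537279608762348}
```

View pics/scene0.png

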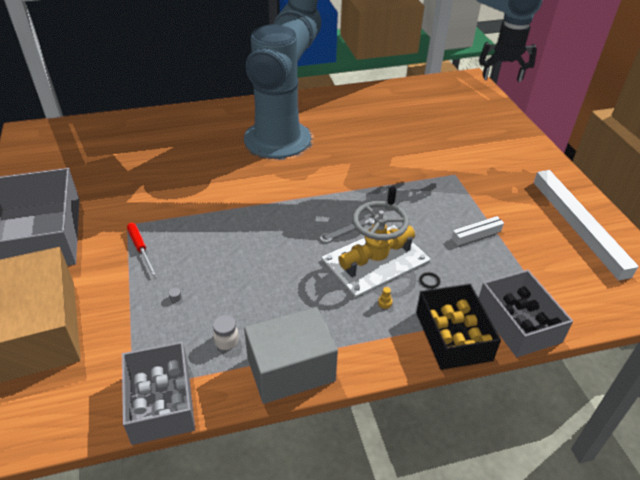

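View pics/top0.png

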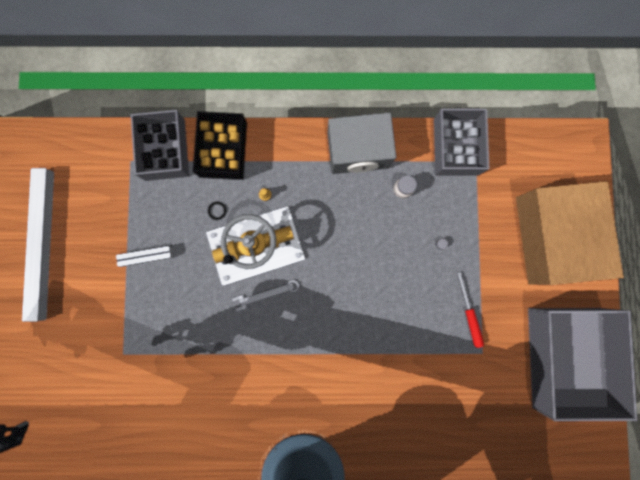

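The scene view shows the valve at about (375,250), with its black handle near (391,195). In the top view the wheel is centred near (249,241), with the handle near (228,259). I'll enlarge both.

```bash
cat > h.py <<'E'
import numpy as np, cv2
from cell import r, imaging
def cam(n):
    c=imaging.camera_info(n); f=240/np.tan(np.radians(c["fov_y"]/2))
    K=np.array([[f,0,c["cx"]],[0,f,c["cy"]],[0,0,1]]); return K,np.array([c["k1"],0,0,0,0.]),c["rvec"],c["tvec"]
def proj(n,P):
    K,d,rv,t=cam(n); return cv2.projectPoints(np.atleast_2d(np.float64(P)),rv,t,K,d)[0][:,0]
def pix(n,uv,z):
    K,d,rv,t=cam(n); x=cv2.undistortPoints(np.float64([[uv]]),K,d)[0,0]
    R=cv2.Rodrigues(rv)[0]; o=-R.T@t; v=R.T@np.array([*x,1]); return o+v*(z-o[2])/v[2]
E
python3 - <<'E'
import cv2,numpy as np
a=cv2.imread("pics/top0.png")[195:295,195:315]; b=cv2.imread("pics/scene0.png")[175:275,325:445]
cv2.imwrite("pics/c0.png",cv2.resize(a,None,fx=6,fy=6,interpolation=2));cv2.imwrite("pics/c1.png",cv2.resize(b,None,fx=6,fy=6,interpolation=2))
E
```

```text
(no output)
```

View pics/c0.png

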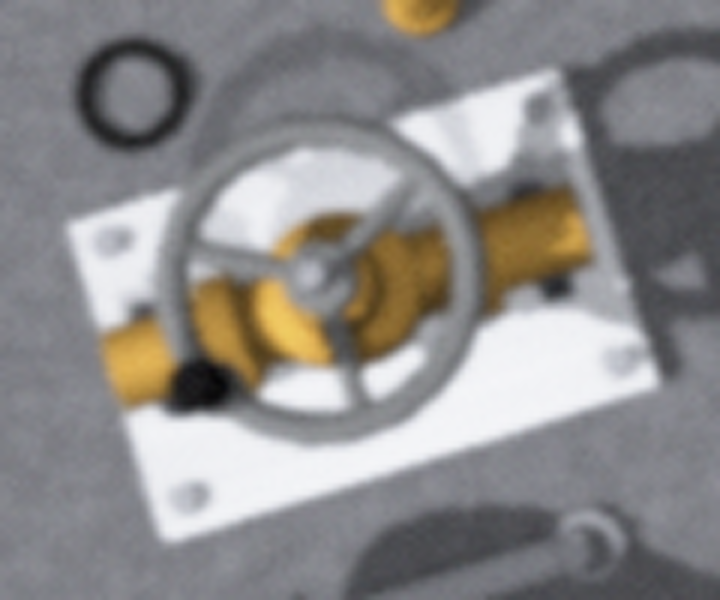

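View pics/c1.png

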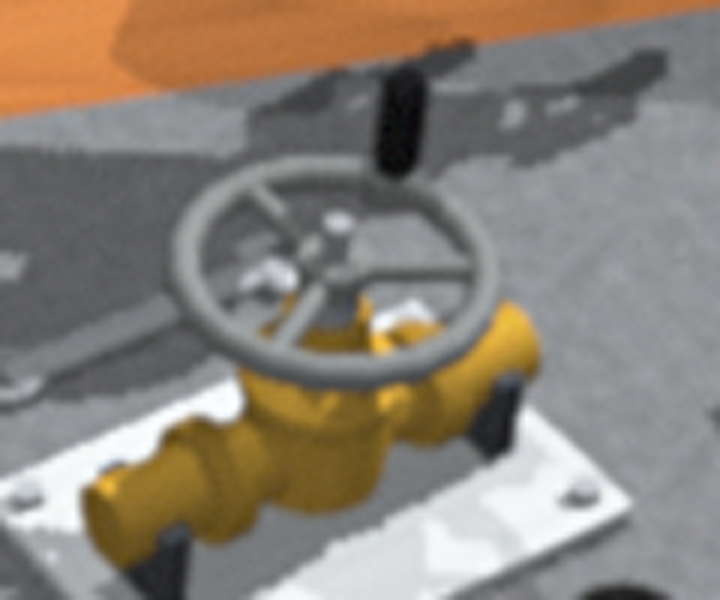

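In the top crop, the wheel's outer edge is centred at (323,280), the stem tip is at (313,275) and the handle at (201,383). In the scene crop, the stem tip is at (338,222) and the handle mid at (402,122). Next I'll compute positions from these.

Run:
```python
from h import *
T=lambda u,v:(195+(u+.5)/6-.5,195+(v+.5)/6-.5)
S=lambda u,v:(325+(u+.5)/6-.5,175+(v+.5)/6-.5)
hub=pix("top",T(323.5,280),.138);print("hub top",hub)
print("stem top",pix("top",T(313,275),.1635),"scene",pix("scene",S(338,222),.1635))
print("wheel scene",pix("scene",S(335.5,268),.138))
for z in(.171,.185,.194):print("handle top",z,pix("top",T(201,383),z))
hm=pix("scene",S(402,122),.171);print("handle scene",hm, pix("scene",S(407,72),.194))
c=[pix("top",T(*p),.012) for p in((67,225),(555,68),(660,382),(165,545))];print("plate c",np.mean(c,0),c)
# circle fit of residual
for n in("top","scene"):
  for p in((*hub[:2],.1635),):print(n,proj(n,p))
s=r.get_state();print(s["eef_pos"],proj("scene",s["eef_pos"]))
```

```text
hub top [0.59680695 0.12732277 0.138     ]
stem top [0.59654528 0.12764337 0.1635    ] scene [0.59735834 0.12724554 0.1635    ]
wheel scene [0.59587574 0.1291639  0.138     ]
handle top 0.171 [0.55415346 0.16895268 0.171     ]
handle top 0.185 [0.55347179 0.16624959 0.185     ]
handle top 0.194 [0.55303356 0.16451189 0.194     ]
handle scene [0.55355981 0.16863597 0.171     ] [0.55077163 0.16921231 0.194     ]
plate c [0.5970795  0.12867228 0.012     ] [array([0.63229677, 0.26058185, 0.012     ]), array([0.70318673, 0.04367078, 0.012     ]), array([ 0.56236632, -0.00376945,  0.012     ]), array([0.49046819, 0.21420594, 0.012     ])]
top [[246.88908893 240.30503904]]
scene [[380.87011041 211.42842255]]
[0.21946166 0.61132607 0.24427953] [[501.58857861  79.19147104]]
```

Both cameras agree. The hub is at about (0.597, 0.1277) and the handle at about (0.5538, 0.1686). That gives a radius of 59.5 mm against the expected 60, at an angle of 136.6°. I'll approach with the jaws radial and grasp.

Run:
```python
from h import *
hub=np.array([.5970,.1277]); th=np.radians(136.6)
hd=hub+.06*np.array([np.cos(th),np.sin(th)]);print(hd)
best=None
for a in (th+np.pi/2,th-np.pi/2):
    q=[0,np.cos(a/2),np.sin(a/2),0]; j=r.solve_ik([*hd,.28],q); print(a,j)
    if j is not None and (best is None or abs(j[5])<abs(best[1][5])): best=(q,j)
q=best[0]; np.save("q.npy",q)
r.move_gripper(.05,60)
r.move_to([*hd,.28],q)
r.sleep(.3);s=r.get_state();print(s["clock"],s["eef_pos"],s["force"]);np.save("tare.npy",s["force"])
print(r.line_to([*hd,.170],.12,contact_N=8))
r.sleep(.2);print(r.get_state()["force"],r.get_state()["eef_pos"])
for n in("scene","top"):cv2.imwrite(f"pics/{n}1.png",imaging.read_camera(n))
a=cv2.imread("pics/top1.png")[195:295,195:315]; b=cv2.imread("pics/scene1.png")[165:265,325:445]
cv2.imwrite("pics/c2.png",cv2.resize(np.vstack([a,b]),None,fx=3,fy=3,interpolation=2))
```

```text
[0.55340552 0.16892525]
3.9549160850191507 [ 1.00410489e-01  5.13006654e-02  1.70970827e+00 -4.44089210e-16
  1.38058371e+00 -2.28370927e+00]
0.8133234314293576 [ 1.00410489e-01  5.13006654e-02  1.70970827e+00 -4.44089210e-16
  1.38058371e+00  8.57883384e-01]
2.8417 [0.55330893 0.16933166 0.27995573] [-0.57112206 -0.00319485  0.31126321]
False
[-0.37079352 -0.494105   -0.0286154 ] [0.55386383 0.16898984 0.17083892]
```

View pics/c2.png

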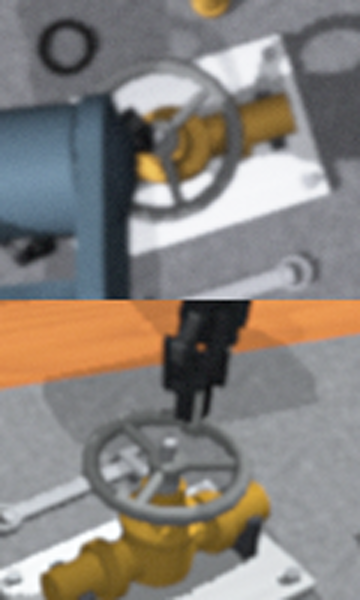

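The jaws straddle the handle: in the crop it sits between the fingers near (195,400), and nothing is touching. Next I'll grip and turn clockwise in short chords, logging tangential and radial force.

```bash
cat >> h.py <<'E'
hub=np.array([.5970,.1277]); R=.060; Z=.170
tare=np.load("tare.npy")
def meas(n=3):
    S=[]
    for _ in range(n): S.append(r.get_state()); r.sleep(.01)
    F=np.mean([s["force"] for s in S],0)-tare; p=np.mean([s["eef_pos"] for s in S],0)
    d=p[:2]-hub; th=np.arctan2(d[1],d[0]); e=d/np.hypot(*d); ccw=np.array([-e[1],e[0]])
    return dict(t=S[-1]["clock"],th=np.degrees(th),rad=np.hypot(*d)*1e3,Ft=F[:2]@ccw,Fr=F[:2]@e,Fz=F[2],w=S[-1]["grip_width"]*1e3)
def go(deg,speed,contact=None):
    a=np.radians(deg); return r.line_to([*(hub+R*np.array([np.cos(a),np.sin(a)])),Z],speed,contact_N=contact)
def show(cmd,m,hit=None):print(f"{cmd:7.1f} th {m['th']%360:6.1f} rad {m['rad']:.2f} Ft {m['Ft']:6.2f} Fr {m['Fr']:6.2f} Fz {m['Fz']:5.2f} w {m['w']:.1f} t {m['t']:.2f} {hit}",flush=True)
E
python3 - <<'E'
from h import *
r.move_gripper(.012,60); r.sleep(.1); show(136.6,meas())
for c in np.arange(132,90,-5):
    h=go(c,.05,14); m=meas(); show(c,m,h)
    if h: break
E
```

```text
136.6 th  136.5 rad 60.35 Ft  -0.49 Fr   2.92 Fz  2.84 w 18.3 t 4.71 None
  132.0 th  131.6 rad 60.34 Ft  -1.12 Fr   4.72 Fz  4.07 w 18.2 t 4.98 False
  127.0 th  126.6 rad 60.39 Ft  -0.76 Fr   5.82 Fz  3.71 w 18.4 t 5.27 False
  122.0 th  121.5 rad 60.41 Ft  -0.87 Fr   4.59 Fz  4.02 w 18.4 t 5.55 False
  117.0 th  116.5 rad 60.44 Ft  -0.39 Fr   5.37 Fz  3.45 w 18.0 t 5.83 False
  112.0 th  112.0 rad 60.54 Ft   1.81 Fr   5.03 Fz  4.98 w 18.5 t 6.12 False
  107.0 th  108.2 rad 60.71 Ft   7.29 Fr   5.80 Fz  6.91 w 17.8 t 6.40 False
  102.0 th  103.3 rad 60.76 Ft   7.40 Fr   5.59 Fz  7.56 w 18.7 t 6.68 False
   97.0 th   98.3 rad 60.80 Ft   6.71 Fr   5.32 Fz  6.72 w 18.6 t 6.97 False
   92.0 th   93.3 rad 60.82 Ft   7.12 Fr   5.07 Fz  6.42 w 18.3 t 7.25 False
```

The slack ended near 112°, and the stem is now driven at about 7 N residual. I'll continue in finer steps towards the seat.

Run:
```python
from h import *
c=92.; hist=[]
while c>-60:
    c-=3 if (not hist or hist[-1]<8.7) else 1.2
    h=go(c,.04,11); m=meas(); hist.append(m['Ft'])
    show(c,m,h)
    if h or m['Ft']>12: break
```

```text
89.0 th   90.5 rad 60.88 Ft   8.05 Fr   5.08 Fz  6.99 w 17.9 t 7.53 False
   86.0 th   87.6 rad 60.88 Ft   7.69 Fr   5.60 Fz  7.53 w 18.2 t 7.80 False
   83.0 th   84.5 rad 60.88 Ft   7.99 Fr   4.97 Fz  6.45 w 18.2 t 8.07 False
   80.0 th   81.6 rad 60.89 Ft   8.99 Fr   5.05 Fz  6.72 w 18.5 t 8.35 False
   78.8 th   80.6 rad 60.92 Ft   8.90 Fr   4.81 Fz  6.23 w 18.1 t 8.62 False
   77.6 th   79.4 rad 60.92 Ft   9.07 Fr   4.75 Fz  7.13 w 18.5 t 8.90 False
   76.4 th   78.2 rad 60.92 Ft   9.10 Fr   4.60 Fz  6.88 w 18.2 t 9.18 False
   75.2 th   77.0 rad 60.92 Ft   9.12 Fr   4.29 Fz  6.80 w 18.6 t 9.45 False
   74.0 th   75.8 rad 60.92 Ft   9.00 Fr   4.47 Fz  6.52 w 18.3 t 9.72 False
   72.8 th   74.6 rad 60.92 Ft   8.96 Fr   4.52 Fz  6.28 w 18.4 t 10.00 False
   71.6 th   73.4 rad 60.92 Ft   9.12 Fr   4.24 Fz  6.21 w 18.5 t 10.28 False
   70.4 th   72.2 rad 60.91 Ft   8.43 Fr   4.57 Fz  6.25 w 18.4 t 10.55 False
   67.4 th   69.0 rad 60.87 Ft   8.44 Fr   4.54 Fz  5.81 w 18.4 t 10.82 False
   64.4 th   66.0 rad 60.88 Ft   8.22 Fr   4.06 Fz  6.19 w 18.8 t 11.10 False
   61.4 th   63.0 ra
[... 1073 characters left out ...]
  23.0 th   25.0 rad 60.57 Ft   9.31 Fr   1.51 Fz  3.89 w 18.4 t 15.22 False
   21.8 th   23.8 rad 60.55 Ft   9.34 Fr   1.89 Fz  3.60 w 18.4 t 15.50 False
   20.6 th   22.6 rad 60.55 Ft   9.19 Fr   2.08 Fz  3.43 w 18.2 t 15.78 False
   19.4 th   21.4 rad 60.53 Ft   9.55 Fr   1.53 Fz  3.63 w 18.3 t 16.05 False
   18.2 th   20.2 rad 60.53 Ft   9.05 Fr   1.46 Fz  3.27 w 18.0 t 16.32 False
   17.0 th   19.0 rad 60.50 Ft   9.13 Fr   2.07 Fz  3.79 w 18.3 t 16.60 False
   15.8 th   17.8 rad 60.49 Ft   9.23 Fr   1.73 Fz  3.34 w 18.7 t 16.88 False
   14.6 th   16.9 rad 60.47 Ft  10.03 Fr   1.53 Fz  3.40 w 18.5 t 17.15 False
   13.4 th   16.5 rad 60.45 Ft  13.42 Fr   1.54 Fz  3.74 w 18.3 t 17.43 False
```

Force is climbing at about 17°, which is the seat. It was driven about 93°, or 0.52 mm, within the stated 0.25 to 0.55. I'll use careful small steps to about 19 N.

Run:
```python
from h import *
c=13.4
for i in range(6):
    c-=.8
    h=go(c,.02,8); m=meas(); show(c,m,h)
    if h or m['Ft']>17.3: break
r.sleep(.2); show(c,meas(6))
```

```text
12.6 th   16.2 rad 60.42 Ft  14.74 Fr   2.00 Fz  3.80 w 18.0 t 17.70 False
   11.8 th   16.0 rad 60.41 Ft  15.94 Fr   1.91 Fz  4.20 w 17.9 t 17.98 False
   11.0 th   15.7 rad 60.38 Ft  18.40 Fr   2.21 Fz  3.92 w 18.7 t 18.25 False
   11.0 th   15.7 rad 60.38 Ft  17.69 Fr   2.37 Fz  4.37 w 18.5 t 18.50 None
```

It is shut: about 18 N (15–24 allowed), holding steady. Now I'll turn counter-clockwise through the slack, using contact stops to find where the dogs meet.

Run:
```python
from h import *
go(15,.03);show(15,meas());go(22,.04);show(22,meas());c=22.
while c<22+140:
    c+=4
    h=go(c,.055,4); m=meas(); show(c,m,h)
    if h or m['Ft']<-3: break
```

```text
15.0 th   17.1 rad 60.48 Ft   9.36 Fr   1.08 Fz  3.75 w 18.2 t 18.82 None
   22.0 th   21.5 rad 60.46 Ft   0.13 Fr   2.19 Fz  1.99 w 18.2 t 19.18 None
   26.0 th   25.9 rad 60.44 Ft  -0.16 Fr   3.81 Fz  2.34 w 18.2 t 19.45 False
   30.0 th   30.2 rad 60.42 Ft   0.05 Fr   5.01 Fz  3.60 w 18.4 t 19.73 False
   34.0 th   34.2 rad 60.44 Ft  -0.18 Fr   5.87 Fz  3.61 w 18.6 t 20.00 False
   38.0 th   38.2 rad 60.46 Ft  -0.17 Fr   5.39 Fz  3.15 w 18.4 t 20.27 False
   42.0 th   42.3 rad 60.48 Ft  -0.21 Fr   5.64 Fz  3.57 w 18.4 t 20.55 False
   46.0 th   46.3 rad 60.52 Ft  -0.36 Fr   6.06 Fz  3.45 w 18.5 t 20.82 False
   50.0 th   50.4 rad 60.55 Ft  -0.05 Fr   5.96 Fz  4.42 w 18.1 t 21.10 False
   54.0 th   54.5 rad 60.57 Ft  -0.43 Fr   6.02 Fz  4.19 w 18.5 t 21.38 False
   58.0 th   57.7 rad 60.51 Ft  -2.65 Fr   5.79 Fz  2.68 w 18.8 t 21.65 False
   62.0 th   60.2 rad 60.38 Ft  -7.79 Fr   5.41 Fz  0.71 w 18.4 t 21.93 False
```

The dogs met at about 57.3° (slack of about 40°, or 0.7 rad). Full turn from there means the wheel at 417.3°. I'll drive there with the lag allowed for.

Run:
```python
from h import *
c=62.;k=0
while c<412:
    c+=7; h=go(c,.08,20); m=meas(2); k+=1
    if k%6==0 or h: show(c,m,h)
    if h or abs(m['Ft'])>20: break
show(c,m,h)
```

```text
104.0 th  102.9 rad 60.44 Ft  -8.38 Fr   3.25 Fz  0.89 w 17.9 t 23.52 False
  146.0 th  145.2 rad 60.39 Ft  -7.39 Fr  -0.30 Fz  2.33 w 18.5 t 25.12 False
  188.0 th  186.7 rad 60.21 Ft  -6.77 Fr  -4.08 Fz  2.31 w 18.1 t 26.73 False
  230.0 th  227.7 rad 60.02 Ft  -6.27 Fr  -3.99 Fz  6.69 w 18.4 t 28.32 False
  272.0 th  269.5 rad 59.79 Ft  -7.05 Fr  -1.30 Fz  9.40 w 18.1 t 29.93 False
  314.0 th  311.5 rad 59.96 Ft  -6.43 Fr   0.48 Fz  8.22 w 18.3 t 31.52 False
  356.0 th  353.2 rad 60.26 Ft  -8.23 Fr   3.24 Fz  4.87 w 18.4 t 33.12 False
  398.0 th   35.5 rad 60.31 Ft  -8.27 Fr   5.33 Fz  1.14 w 18.5 t 34.73 False
  412.0 th   49.8 rad 60.32 Ft  -8.57 Fr   5.83 Fz  0.67 w 18.5 t 35.26 False
```

Run:
```python
from h import *
for c in (416,418.5,420.2): go(c,.04,15); m=meas(); show(c,m)
while m['th']%360<58.0 and c<423: c+=.6; go(c,.03,15); m=meas(); show(c,m)
# unload
while m['Ft']<-1.2: c-=.7; go(c,.02); m=meas(); show(c,m)
np.save("c.npy",c)
```

```text
416.0 th   53.5 rad 60.29 Ft  -9.10 Fr   5.94 Fz  1.06 w 18.1 t 35.54 None
  418.5 th   55.9 rad 60.30 Ft -10.03 Fr   5.64 Fz  0.38 w 18.3 t 35.82 None
  420.2 th   57.6 rad 60.28 Ft  -9.97 Fr   5.88 Fz  0.68 w 18.4 t 36.09 None
  420.8 th   58.1 rad 60.27 Ft -10.09 Fr   5.62 Fz  0.55 w 18.7 t 36.37 None
  420.1 th   57.6 rad 60.31 Ft  -9.43 Fr   5.37 Fz  0.47 w 18.6 t 36.64 None
  419.4 th   57.2 rad 60.34 Ft  -8.25 Fr   5.42 Fz  0.82 w 18.4 t 36.92 None
  418.7 th   56.8 rad 60.37 Ft  -7.43 Fr   5.53 Fz  0.86 w 18.2 t 37.19 None
  418.0 th   56.4 rad 60.40 Ft  -6.26 Fr   5.57 Fz  1.66 w 18.4 t 37.47 None
  417.3 th   56.0 rad 60.43 Ft  -5.48 Fr   5.67 Fz  1.90 w 18.6 t 37.74 None
  416.6 th   55.6 rad 60.45 Ft  -4.42 Fr   6.10 Fz  2.51 w 18.3 t 38.02 None
  415.9 th   55.2 rad 60.50 Ft  -4.02 Fr   5.58 Fz  2.89 w 18.6 t 38.29 None
  415.2 th   54.7 rad 60.50 Ft  -3.19 Fr   5.44 Fz  2.96 w 18.2 t 38.57 None
  414.5 th   54.3 rad 60.52 Ft  -2.54 Fr   5.64 Fz  3.25 w 18.4 t 38.84 None
  413.8 th   53.9 rad 60.55 Ft  -0.85 Fr   5.77 Fz  3.67 w 18.3 t 39.12 None
```

The unloading curve is soft, 0.45°/N, mostly grip and dog spring. Comparing loaded with loaded, the stem started at TCP ≈ 56.7 + 4.4 = 61.1° at 10 N. I stopped at 58.1°, so I'm about 3° short. I'll top up, unload and release.

Run:
```python
from h import *
c=420.
for c in (418,421,422.5): go(c,.03,15); m=meas(); show(c,m)
while not 60.7<m['th']%360<90 and c<426: c+=.6; go(c,.03,15); m=meas(); show(c,m)
while m['Ft']<-1.2: c-=1.6; go(c,.02); m=meas(); show(c,m)
s=r.get_state(); p=s["eef_pos"]
r.move_gripper(.05); m=meas(); show(c,m)
r.line_to([p[0],p[1],.30],.1,contact_N=10); show(c,meas())
r.move_to([.40,-.25,.30],np.load("q.npy")); r.sleep(.3); print(r.get_state()["clock"])
for n in("scene","top"):cv2.imwrite(f"pics/{n}2.png",imaging.read_camera(n))
a=cv2.imread("pics/top2.png")[160:320,110:330]; b=cv2.imread("pics/scene2.png")[165:325,300:520]
cv2.imwrite("pics/c3.png",cv2.resize(np.hstack([a,b]),None,fx=1.8,fy=1.8,interpolation=2))
d=cv2.imread("pics/scene2.png")[175:275,325:445];e=cv2.imread("pics/scene0.png")[175:275,325:445]
hd=hub+.06*np.array([np.cos(np.radians(57)),np.sin(np.radians(57))]);print(proj("top",[*hd,.185]))
```

```text
418.0 th   56.6 rad 60.40 Ft  -5.87 Fr   5.18 Fz  1.71 w 18.3 t 39.44 None
  421.0 th   58.7 rad 60.33 Ft  -9.29 Fr   5.41 Fz  0.88 w 18.7 t 39.73 None
  422.5 th   60.0 rad 60.29 Ft  -9.29 Fr   5.71 Fz  0.09 w 18.1 t 40.00 None
  423.1 th   60.4 rad 60.27 Ft -10.47 Fr   5.56 Fz -0.07 w 18.5 t 40.27 None
  423.7 th   61.0 rad 60.27 Ft  -9.86 Fr   5.44 Fz  0.11 w 18.5 t 40.55 None
  422.1 th   60.0 rad 60.35 Ft  -8.11 Fr   6.04 Fz  1.17 w 18.2 t 40.83 None
  420.5 th   59.1 rad 60.42 Ft  -6.18 Fr   5.58 Fz  1.75 w 18.1 t 41.10 None
  418.9 th   58.2 rad 60.49 Ft  -2.99 Fr   5.23 Fz  2.44 w 18.1 t 41.38 None
  417.3 th   57.2 rad 60.55 Ft  -1.92 Fr   6.08 Fz  3.81 w 18.3 t 41.65 None
  415.7 th   55.8 rad 60.57 Ft  -0.69 Fr   5.32 Fz  3.85 w 18.2 t 41.92 None
  415.7 th   56.0 rad 59.40 Ft  -0.67 Fr   0.26 Fz -0.52 w 50.2 t 42.36 None
  415.7 th   56.1 rad 60.31 Ft  -0.50 Fr   0.20 Fz -0.24 w 49.9 t 43.83 None
45.9083
[[223.55186367 225.18657422]]
```

View pics/c3.png

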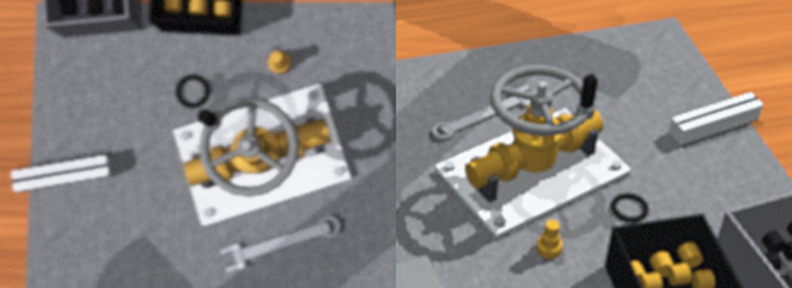

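The handle sits at about (225,225) in the top view, against a predicted (223.6,225.2). The gripper is clear and the bystanders near the valve are undisturbed.

Run:
```python
from h import *
r.sign_off()
```

```text
the job is handed in; nothing more can be done
```

I shut the valve and opened it again by one full turn, counted from where the stem starts to lift. I then released the handle and handed the job in after about 46 s of the 67 s allowed.

- **Closing:** I turned clockwise through the remaining slack, and the stem was then driven about 93° (≈0.52 mm, within the stated 0.25–0.55 mm). I stopped on the seat at about 18 N, inside the 15–24 N that means shut and well below 35 N.
- **Opening:** The slack on reversing was about 40° (≈0.7 rad). I then drove one turn, from the stem's estimated lift point to the same angle and load. I first stopped about 3° short, because the grip gave more under load than I had allowed for. I topped that up before unloading and letting go.
- **Last look:** In the top camera the handle is within about 1–2 pixels of where it should be. The gripper is clear and the bystanders in the final crop look unmoved; the jar, screwdriver and plug were outside that crop.

**Doubts:**
- **Stem lift not seen:** 2 mm is only about one pixel, so the turn count rests on angle and force. I estimate it is good to about 3°.
- **Seat stiffness:** On the seat the force rose faster than 2 N per degree of measured gripper motion (about 5 N/deg). It matched 2 N/deg only against the commanded angle, so I relied on the force to judge it shut.

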